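Fit the terminal block and lock the battery cap of a sensor housing

TASK

Finish the sensor housing: press the loose terminal block fully down into its rectangular recess until its top is flush with the housing, and leave it seated. Then put the battery cap's stem into the keyed round socket with its lugs through the two slots, push it down against the spring, turn it a quarter turn clockwise (seen from above) up to its stop, and finish while still gripping the cap and holding it pressed fully down, its flange against the housing. Leave the other things on the table where they are.

Things in the scene. Friction and masses are not known exactly. Their poses are not given: they have to be found in the camera images.
- housing: Grey housing screwed to the table (immovable), 84 mm along its x, 170 mm along its y, flat top 45 mm above the table; a screw ear 22 mm long and 10 mm high sticks out at each y end. Origin on the table under its centre. The round keyed socket is 45 mm from the centre on the +y side, the rectangular recess 45 mm from it on the -y side.
- socket (a point): Centre of the socket's mouth in a 41 mm square, 4 mm thick aluminium plate level with the housing's top; axes as the housing's. 27 mm bore, two 10 mm wide slots along +x and -x reaching 19.5 mm from the axis. A sprung brass plunger's top is 8 mm below the mouth. Under the plate lugs turn only clockwise from the slots, about 80 deg, to fixed stops.
- plunger (a joint): Spring plunger in the socket: 0 at rest (up), grows in m as it is pushed down; 0.008 with the cap fully home, about 0.005 when a locked cap is not pressed. Spring force 3 N at rest, 12.6 N with the cap fully home.
- recess (a point): Centre of the recess's mouth, level with the housing's top; axes as the housing's. 46.5 mm along x, 26.5 mm along y, 26 mm deep. In it is a friction pad, its top at first 16 to 19 mm below the mouth; about 5 N pushes it down to the floor and it stays there. A released block rests on the pad 7 to 10 mm proud and must be pressed down.
- block: Black terminal block, 44 mm along its x, 24 mm along its y, 26 mm high (z), with a row of brass screws in its top; the same if turned half a turn. 32 to 63 g. Stands on the table at first; origin at the centre of its underside. Its x goes along the housing's x in the recess.
- block_top (a point): Centre of the terminal block's top face, 26 mm above the block's origin.
- cap: Battery cap, 50 to 100 g, same if turned half a turn. Origin on its axis at the underside of its flange (48 mm across, 4 mm thick). Black grip above: 36 mm along x, 24 mm along y (grasp across y), top 36 mm above origin. Below: stem 24 mm across, 16 mm long, two lugs along +x and -x, 7 mm wide, reaching 18 mm from the axis, 7 to 11 mm below origin. Hangs at first in the stand.
- cap_seat (a point): The cap's origin again, as a point: the centre of its flange's underside. Fully home the flange lies on the housing's top and this point is at the socket point. The lugs can turn under the plate only while the flange is less than 3 mm above the top; a locked cap that is not pressed rises to that 3 mm gap.
- stand: Fixed wooden block, 70 x 70 x 20 mm, with a 40 mm hole that holds the cap at first (cap flange on its top). Origin under its centre on the table.
- pliers: Pliers lying flat, 170 mm long, orange handles; origin at the pivot, on the table. Bystander.
- chip_long: Black chip with metal legs, 36 x 11 x 9 mm, lying on the table. Bystander.
- chip_short: Black chip with metal legs, 20 x 11 x 9 mm, lying on the table. Bystander.
- cell_holder: Flat round black coin-cell holder, 34 mm across, 7 mm thick. Bystander.
- tape: Roll of tape lying flat, 90 mm outside, 20 mm high. Bystander.
- driver: Screwdriver lying on the table. Bystander.
- jar: Small closed jar, 60 mm across, 70 mm high, upright. Bystander.
Things that resemble listed ones, but are neither listed nor needed, are in the scene too. Leave any red look-alike of the block alone.

How it is judged:
By the outcome, as a careful person would: the job done as asked, in the order asked, and still so for the second after the job is handed in, while the arm keeps its last pose, push and grip.
It also fails if it takes over 69 s, if anything falls off the work surface, if the arm or the gripper's body presses on something with over 40 N, if the wrist force passes 120 N, or if a joint passes its speed limit or range.

ROBOT

A 6-joint arm with a two-finger parallel gripper is mounted at the origin on the work surface. World frame = base frame: x ahead of the robot, y to its left, z up, the work surface at z = 0. Lengths are in mm, angles in rad, forces in N, time in s.
With the tool pointing down it reaches from about 275 to 750 mm from the base axis. Payload 10.2 kg.
Tool frame: the origin (TCP) lies midway between the tips of the shut fingers; the grasp point (between the pads) lies 19 mm behind it; z points along the fingers, y is the line along which they close (so a half turn about z gives the same grasp; the last joint's range is limited). The gripper opens to 85 mm and grips with 20 to 120 N. Pads are 22 mm wide; open, the fingers measure 114 mm over their backs; the gripper's body (76 mm by 85 mm) begins 54 mm behind the grasp point. The pads swing forward as they close: fully open they stand 13 mm farther back than shut.
Start: joints at [0.881, 0.313, 1.498, -0, 1.331, -0.223], TCP at [236.279, 468.832, 231.294] pointing down, gripper open.
Joint ranges: [-2.94, 2.94], [-0.97, 2.17], [0.19, 2.56], [-1.23, 4.37], [0.02, 3.11], [-2.88, 2.88]. Speed limits (rad/s): [2.39, 2.39, 3.01, 3.14, 3.14, 3.14].

INTERFACE

Orientations are given as a unit quaternion [w, x, y, z].
In Python, from rig import ctrl gives the robot as it stands.
- The arm moves only by the tool send_rows, never from a script. Its argument "targets" is a list of rows, each a list of 7 numbers: the closure, from -1 (fully open) to 1 (shut), so that 0 is half open, then the shift along the tool's x, y, z in m, then the turn, a rotation vector about the tool's x, y, z in rad. In form: [[claw, dx, dy, dz, ax, ay, az], ...]. A call has exactly 10 rows; each row shifts and turns the commanded pose from where the row before left it, along the tool's axes as they then stand; what a row does not reach is not made up. A row lasts 1/8 s, in which the tool goes at most 62.5 mm and 10.7 degrees, less where a joint would pass 70% of its speed; a pose out of reach is approached as far as the arm can. A call with a gripper value outside its range is refused whole. The fingers move at their own pace and stop on an object; "squeeze" is the grip in N (left out, the last holds). Time passes only in rows, so rows that do not move let the fingers close, or fill a call up. It gives the time, the measured TCP pose, the force, the opening and the grip force at its end, in the units of the state.
- ctrl.sense(): the state, without advancing time (a new reading comes with each control period).
- ctrl.capture(name): name is "side" or "top"; returns a dict with "img" (384x512x3 uint8, red, green, blue), "camera_matrix" (3x3 intrinsics, pixels), "k1" (the pictures are not rectified: a ray, as slopes to the right and down, at radius r is drawn at 1 + k1 r^2 times it, then the intrinsics apply), "R" (3x3) and "t" (3): a world point X has camera coordinates R X + t. Camera axes: x right, y down, z forward; pixel columns grow to the right and rows downward; lengths in mm; the calibration is good to about 2 mm. A picture is of the moment at which its call begins. There is no depth.
- ctrl.finish_job(): hands the job in; it is judged then, once.
Trained networks look in a picture, given as the dict that the camera call returned (one of the last four; its "shot" number tells which), for a name from the list of things; names that differ only in an ending like _2 or _b are one class to them, and where a whole thing is asked for, a point or a joint stands for the part that bears it (a point fixed in the world has none). Each returns a list of dicts, best first, with "score" (0 to 1); they miss things now and then, are a little off and sometimes report something else, mostly with a low value. They report only what shows in the picture. A call takes as long as a camera call. They do not tell look-alikes from the thing itself.
- ctrl.boxes_of(query, picture): "extent" ([left, top, width, height] in pixels, round what is visible of it).
- ctrl.landmark_of(query, picture): "point" ([column, row] in pixels: a listed point, or the origin of a listed thing).
The state is a dict: "time_s": time; "joints": joint angles; "dq": joint speeds; "tau": joint torques, N m; "eef_pos": TCP position; "ee_rot": TCP orientation; "force": force on the tool from outside, world axes, zero at the start; "wrist_torque": the same for the moment, N m; "grip_width": opening from 0.0 (shut) to 1.0 (fully open); "grip_force": force on a finger pad.
Only numpy, scipy, OpenCV 4.12 (cv2) and the standard library are available. Lean on these libraries where they do the work, as an engineer would, in place of code of your own. Each camera call takes 0.05 s, during which the arm holds its last target. There are 200 camera calls.

## Working session

There is one attempt and no reset: what is moved stays moved. The work goes in short steps, Python scripts to look and compute and a tool call to move; the robot and the scene stay as the last step left them, time stands still between calls to the robot, and variables do not carry over. Pictures are saved under pics/ and viewed, at most 10 in all, crops included, and the job is handed in when it is done.

Besides the shell and the picture viewer there is one more tool, called by a JSON object that holds its "method" and its "body". send_rows: Moves the arm, as the interface text tells. Its arguments: {"type":"object","properties":{"targets":{"type":"array"},"squeeze":{"type":"number"}},"required":["targets"]}

```bash
ls; mkdir -p pics; cat > h.py <<'E'
import numpy as np, cv2
from rig import ctrl
def ray(p,uv):
    K=np.array(p["camera_matrix"],float);d=(np.array(uv,float)-K[:2,2])/[K[0,0],K[1,1]]
    s=d.copy()
    for _ in range(20): s=d/(1+p["k1"]*(s@s))
    R=np.array(p["R"]);t=np.array(p["t"],float)
    v=R.T@np.r_[s,1];return -R.T@t, v/np.linalg.norm(v)
def atz(p,uv,z):
    o,v=ray(p,uv);return o+v*(z-o[2])/v[2]
def tri(p,a,q,b):
    o1,v1=ray(p,a);o2,v2=ray(q,b)
    A=np.c_[v1,-v2];s=np.linalg.lstsq(A,o2-o1,rcond=None)[0]
    x,y=o1+s[0]*v1,o2+s[1]*v2;return (x+y)/2,np.linalg.norm(x-y)
def proj(p,X):
    K=np.array(p["camera_matrix"],float);c=np.array(p["R"])@X+np.array(p["t"],float);s=c[:2]/c[2]
    return (s*(1+p["k1"]*(s@s)))*[K[0,0],K[1,1]]+K[:2,2]
E
python3 - <<'E'
from h import *
s=ctrl.capture("side");t=ctrl.capture("top")
for n,p in(("side",s),("top",t)):
    o=-np.array(p["R"]).T@np.array(p["t"]);print(n,o.round(),p["k1"])
cv2.imwrite("pics/a.png",cv2.resize(np.vstack([s["img"],t["img"]])[:,:,::-1],(400*1,600)))
cv2.imwrite("pics/top.png",cv2.resize(t["img"][:,:,::-1],(800,600),interpolation=cv2.INTER_CUBIC))
cv2.imwrite("pics/side.png",cv2.resize(s["img"][:,:,::-1],(800,600),interpolation=cv2.INTER_CUBIC))
for q in "housing socket recess block block_top cap cap_seat stand".split():
    for n,p in(("side",s),("top",t)):
        print(q,n,[(np.round(d["point"],1).tolist(),round(d["score"],2)) for d in ctrl.landmark_of(q,p)[:4]],[(np.round(d["extent"]).tolist(),round(d["score"],2)) for d in ctrl.boxes_of(q,p)[:4]] if q in("block","cap","stand") else "")
print(ctrl.sense())
E
```

```text
pics
side [ 147. -434.  821.] -0.01002505329344068
top [ 471.    3. 1068.] -0.10341191198327308
housing side [([268.7, 214.0], 0.61), ([305.4, 294.4], 0.17)] 
housing top [([282.4, 202.0], 0.9)] 
socket side [([249.0, 202.9], 0.97)] 
socket top [] 
recess side [([284.2, 217.1], 0.96)] 
recess top [([299.0, 192.4], 0.8)] 
block side [([307.4, 296.2], 0.87), ([345.3, 303.9], 0.54), ([160.9, 176.1], 0.53)] [([341.0, 291.0, 14.0, 20.0], 0.65), ([297.0, 287.0, 24.0, 15.0], 0.62)]
block top [([358.4, 232.2], 0.64)] [([245.0, 177.0, 74.0, 46.0], 0.63), ([350.0, 222.0, 15.0, 18.0], 0.47), ([376.0, 204.0, 14.0, 20.0], 0.44)]
block_top side [([305.3, 293.2], 0.79), ([345.7, 298.1], 0.79), ([177.0, 208.8], 0.53)] 
block_top top [([379.0, 213.7], 0.6), ([361.1, 231.3], 0.45)] 
cap side [([161.8, 174.0], 0.55)] [([151.0, 159.0, 21.0, 17.0], 0.59)]
cap top [([173.5, 243.1], 0.52), ([279.7, 203.3], 0.46)] [([165.0, 232.0, 12.0, 16.0], 0.7)]
cap_seat side [([159.9, 170.6], 0.8)] 
cap_seat top [([171.6, 243.2], 0.81), ([280.0, 206.0], 0.42)] 
stand side [([162.5, 176.0], 0.79), ([306.6, 297.0], 0.51)] [([145.0, 158.0, 32.0, 30.0], 0.84)]
stand top [([175.1, 240.8], 0.96)] [([157.0, 227.0, 32.0, 32.0], 0.86), ([165.0, 233.0, 16.0, 16.0], 0.37)]
{'time_s': 1.2, 'joints': array([ 8.80615075e-01,  3.12877679e-01,  1.49769512e+00, -1.39025094e-05,
        1.33098054e+00, -2.23375027e-01]), 'dq': array([ 0.00025792, -0.00035939,  0.00012008,  0.00065346,  0.00021729,
        0.00062864]), 'tau': array([-1.38140763e-04, -4.12189007e+01, -2.59898257e+01, -1.80894185e-04,
        4.57912593e-04,  1.86728602e-05]), 'eef_pos': array([236.27874597, 468.83796389, 231.30744178]), 'ee_rot': array([1.47302932e-05, 2.31288087e-01, 9.72885307e-01, 1.46641709e-05]), 'force': array([-0.94034101, -0.45132811, -0.56564293]), 'wrist_torque': array([0.06580301, 0.04606031, 0.00280149]), 'grip_force': 0.0, 'grip_width': 0.9984173568705211}
```

View pics/top.png

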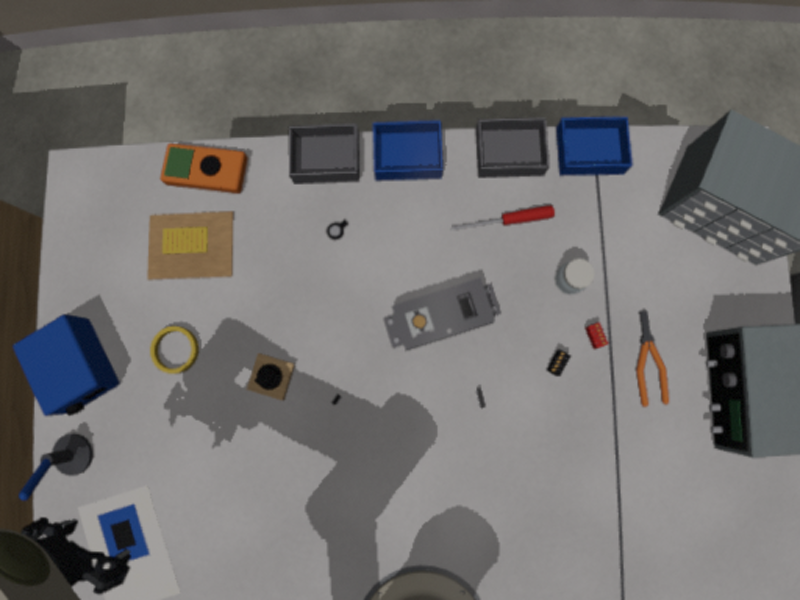

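View pics/side.png

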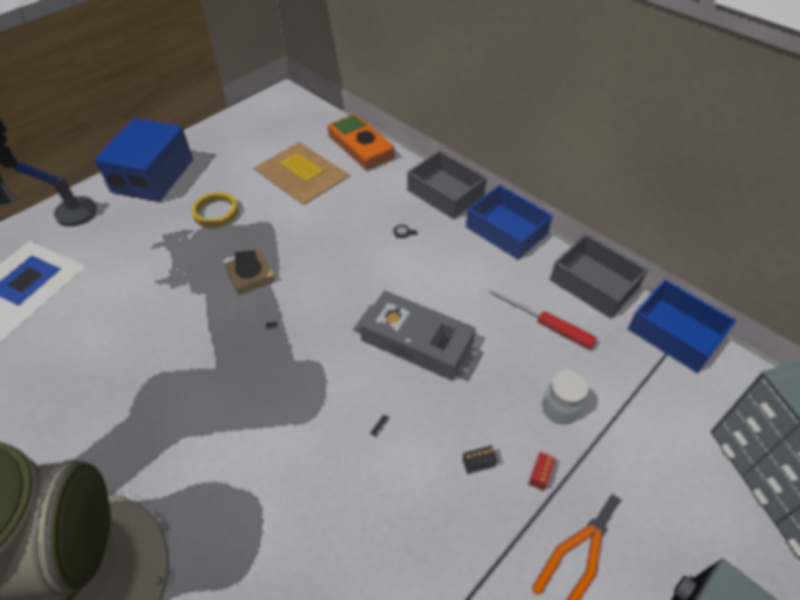

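Block candidates in top-view pixels are the black block with brass screws at (357,232), the red look-alike at (381,214), and the two chips at (307,254) and (215,256). By description I choose (357,232). Next I'll check that in one crop and fit the models.

```bash
cat >> h.py <<'E'
from scipy.optimize import minimize
def gm(p):
    g=cv2.GaussianBlur(p["img"],(0,0),0.8).astype(np.float32)
    return np.sqrt(sum(cv2.Sobel(g[:,:,c],5,a,b)**2 for c in range(3) for a,b in((1,0),(0,1))))
def box(cx,cy,a,b,z0,z1): return [np.array([cx+sx*a/2,cy+sy*b/2,z]) for z in(z0,z1) for sx in(-1,1) for sy in(-1,1)]
def rect(cx,cy,a,b,z): return [np.array([cx+sx*a/2,cy+sy*b/2,z]) for sx,sy in((-1,-1),(1,-1),(1,1),(-1,1))]
def circ(cx,cy,r,z): return [np.array([cx+r*np.cos(t),cy+r*np.sin(t),z]) for t in np.linspace(0,2*np.pi,40,endpoint=False)]
def T(P,q):
    c,s=np.cos(q[2]),np.sin(q[2]);return [np.array([q[0]+c*X[0]-s*X[1],q[1]+s*X[0]+c*X[1],X[2]+(q[3] if len(q)>3 else 0)]) for X in P]
def fit(ps,hulls,loops,q0,win=(12,12,.3,4),free=3,n=25,seed=0):
    gs=[gm(p) for p in ps];rng=np.random.default_rng(seed)
    def samp(g,P):
        P=np.asarray(P,np.float32).reshape(-1,2);out=[]
        for a,b in zip(P,np.roll(P,-1,0)):
            m=max(2,int(np.linalg.norm(b-a)*2));out.append(a+(b-a)*(np.arange(m)[:,None]+.5)/m)
        o=np.vstack(out).astype(np.float32)
        return cv2.remap(g,o[:,:1],o[:,1:],cv2.INTER_CUBIC).ravel()
    def f(q):
        s=0
        for p,g in zip(ps,gs):
            v=[]
            for h in hulls: v.append(samp(g,cv2.convexHull(np.array([proj(p,X) for X in T(h,q)],np.float32))))
            for l in loops: v.append(samp(g,[proj(p,X) for X in T(l,q)]))
            v=np.concatenate(v);s-=np.minimum(v,np.percentile(g,99.5)).mean()
        return s
    best=None;q0=np.array(q0,float)[:free];w=np.array(win)[:free]
    for i in range(n):
        s=q0+(rng.uniform(-1,1,free)*w if i else 0)
        r=minimize(f,s,method="Nelder-Mead",options=dict(initial_simplex=np.vstack([s]+[s+np.eye(free)[k]*w[k]*.3 for k in range(free)]),maxiter=150,xatol=.01,fatol=.01))
        if best is None or r.fun<best.fun: best=r
    return best.x,best.fun
E
cat > m1.py <<'E'
from h import *
s=ctrl.capture("side");t=ctrl.capture("top")
import pickle;pickle.dump((s,t),open("st.pkl","wb"))
def crop(p,c,r,k): return cv2.resize(p["img"][c[1]-r:c[1]+r,c[0]-r:c[0]+r,::-1],(k,k),interpolation=cv2.INTER_CUBIC)
cv2.imwrite("pics/c1.png",np.vstack([np.hstack([crop(t,(365,225),26,260),crop(s,(325,296),30,260),crop(t,(172,241),22,260)]),np.hstack([crop(s,(160,172),22,260),crop(t,(284,200),42,260),crop(s,(270,213),45,260)])]))
sk=tri(s,(249,202.9),t,(268.8,205.5));rc=tri(s,(284.2,217.1),t,(299,192.4));print("sock",sk,"rec",rc)
bt=tri(s,(305.3,293.2),t,(357.5,231.5));print("block_top",bt)
cp=tri(s,(159.9,170.6),t,(171.6,243.2));print("cap",cp)
H=[box(0,0,84,170,0,45)];L=[rect(0,0,84,170,45),rect(0,-45,46.5,26.5,45),rect(0,45,41,41,45)]
d=sk[0]-rc[0];yaw=np.arctan2(d[1],d[0])-np.pi/2;c=(sk[0]+rc[0])/2
for ps,fr in(([s],3),([t],3),([s,t],4)): print("housing",len(ps),fit(ps,[],L,[c[0],c[1],yaw,0],free=fr))
st=atz(t,(175.1,240.8),10)
for ps,fr in(([s],3),([t],3),([s,t],4)): print("stand",fit(ps,[box(0,0,70,70,0,20)],[rect(0,0,70,70,20)],[st[0],st[1],yaw-.35,0],win=(8,8,.4,4),free=fr))
for y0 in(np.pi*.3,-np.pi*.2):
  for ps,fr in(([s],3),([t],3),([s,t],4)): print("block",fit(ps,[box(0,0,44,24,0,26)],[rect(0,0,44,24,26)],[bt[0][0],bt[0][1],y0,0],win=(8,8,.8,4),free=fr))
E
python3 m1.py
```

```text
sock (array([560.59319557, -11.89095126,  46.60153038]), np.float64(6.2809994014709565)) rec (array([597.26514305, -99.80370773,  32.34244048]), np.float64(5.002109844560718))
block_top (array([ 481.21490904, -264.45776633,   19.24241595]), np.float64(4.270786320660399))
cap (array([469.46299997, 261.89687753,  31.97445815]), np.float64(10.788018651806025))
housing 1 (array([ 5.77610218e+02, -5.33817639e+01,  2.75789334e-01]), np.float64(-188.78591918945312))
housing 1 (array([ 5.75163648e+02, -5.53890556e+01,  2.78927014e-01]), np.float64(-147.88168334960938))
housing 2 (array([ 5.74957724e+02, -5.53653954e+01,  2.77020750e-01,  4.44650251e+00]), np.float64(-338.008544921875))
stand (array([495.42289886, 266.61189424,   0.92845659]), np.float64(-133.87876892089844))
stand (array([494.8805986 , 265.77855474,   0.8419108 ]), np.float64(-148.1776885986328))
stand (array([4.95460199e+02, 2.66308752e+02, 8.95328321e-01, 3.40827920e-02]), np.float64(-278.9190673828125))
block (array([ 481.79510268, -264.51807119,    2.57447068]), np.float64(-291.5565185546875))
block (array([ 482.45071894, -262.88579213,   -0.53623709]), np.float64(-396.7420959472656))
block (array([ 482.8738574 , -263.79481541,   -0.54242174,   -2.81919024]), np.float64(-688.1638793945312))
block (array([ 481.76747903, -264.52858023,   -0.5665542 ]), np.float64(-291.5716857910156))
block (array([ 482.60109847, -262.94395547,   -0.53948274]), np.float64(-396.6945495605469))
block (array([ 482.884404  , -263.7964729 ,   -0.54265835,   -2.9126422 ]), np.float64(-688.2177734375))
```

View pics/c1.png

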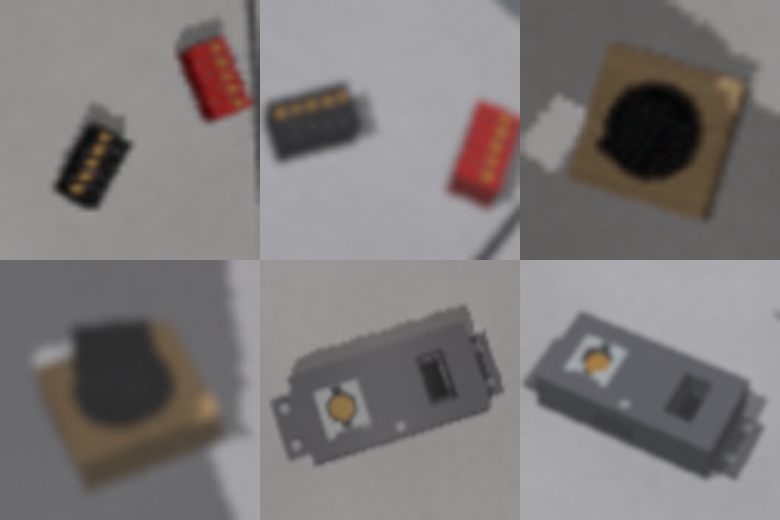

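The crop confirms it: the black block with brass screws is at top (357,232), the red look-alike is up and to its right, the socket is at about (269,205) and the recess at about (300,193). I'll move towards the block.

{"method": "send_rows", "body": {"targets": [[-0.3,-0.038,-0.038,0,0,0,0.0076],[-0.3,-0.038,-0.038,0,0,0,0.0076],[-0.3,-0.038,-0.038,0,0,0,0.0076],[-0.3,-0.038,-0.038,0,0,0,0.0076],[-0.3,-0.038,-0.038,0,0,0,0.0076],[-0.3,-0.038,-0.038,0,0,0,0.0076],[-0.3,-0.038,-0.038,0,0,0,0.0076],[-0.3,-0.038,-0.038,0,0,0,0.0076],[-0.3,-0.038,-0.038,0,0,0,0.0076],[-0.3,-0.038,-0.038,0,0,0,0.0076]], "squeeze": 40}}

```text
time_s: 2.55
eef_pos: [387.2, -48.7, 231.6]
ee_rot: [0.0, 0.268, 0.963, -0.0]
force: [0.9, 0.8, 0.2]
grip_width: 0.651
grip_force: 0.0
```

```bash
cat >> h.py <<'E'
from scipy.spatial.transform import Rotation as Ro
def go(x,y,z,ang):
    "tool-frame shift & z turn to reach TCP xyz with tool y at world angle ang (deg)"
    s=ctrl.sense();w=s["ee_rot"];R=Ro.from_quat([w[1],w[2],w[3],w[0]]).as_matrix()
    a=np.degrees(np.arctan2(R[1,1],R[0,1]));d=-np.radians(((ang-a)+180)%360-180)
    sh=R.T@(np.array([x,y,z])-s["eef_pos"])
    print("shift mm",sh.round(1),"turn",round(d,3),"ang",round(a,2),"tilt",R[:,2].round(4),"j",s["joints"].round(2),"F",s["force"].round(1),"gw",round(s["grip_width"],3),"t",s["time_s"])
E
cat > m2.py <<'E'
from h import *
s=ctrl.capture("side");t=ctrl.capture("top")
go(482.2,-263.7,100,58.9)
import pickle;pickle.dump((s,t),open("st2.pkl","wb"))
def crop(p,c,r,k): return cv2.resize(p["img"][c[1]-r:c[1]+r,c[0]-r:c[0]+r,::-1],(k,k),interpolation=cv2.INTER_CUBIC)
S=[box(0,0,70,70,0,20)];SL=[rect(0,0,70,70,20)]
C=[circ(0,0,24,20)+circ(0,0,24,24)+box(0,0,36,24,24,56)];CL=[]
im=[]
for nm,ps,fr in(("s",[s],3),("t",[t],3),("st",[s,t],3)):
    a=fit(ps,S,SL,[495,266,-.245,0],win=(8,8,.2,4),free=fr);print("stand",nm,a[0].round(3),round(a[1]))
    for y0 in(-.3,.5,1.3):
        c=fit(ps,C,[],[495,266,y0,0],win=(6,6,.5,4),free=fr,n=12);print("  cap",nm,c[0].round(3),round(c[1],1))
for p,c in((t,(172,241)),(s,(160,172))): im.append(crop(p,c,22,400))
cv2.imwrite("pics/c2.png",np.hstack(im))
E
python3 m2.py
```

```text
shift mm [-191.5 -132.5  131.5] turn -0.005 ang 58.59 tilt [ 3.e-04 -1.e-03 -1.e+00] j [-0.43  0.01  1.86 -0.    1.27 -1.45] F [-0.2 -0.5 -0.9] gw 0.652 t 2.65
stand s [ 4.73845e+02  2.68994e+02 -3.04000e-01] -279
  cap s [473.219 268.144  -0.58 ] -370.0
  cap s [473.302 268.316  -0.583] -370.1
  cap s [473.313 268.274  -0.581] -370.1
stand t [ 4.83477e+02  2.59160e+02 -3.32000e-01] -199
  cap t [4.72079e+02 2.65650e+02 2.39000e-01] -396.9
  cap t [497.65  264.398   1.13 ] -158.2
  cap t [472.222 265.643   2.55 ] -413.5
stand st [ 4.85136e+02  2.62030e+02 -3.56000e-01] -406
  cap st [472.817 266.386  -0.494] -775.5
  cap st [472.743 266.439  -0.493] -775.5
  cap st [472.739 266.48    2.648] -775.5
```

View pics/c2.png

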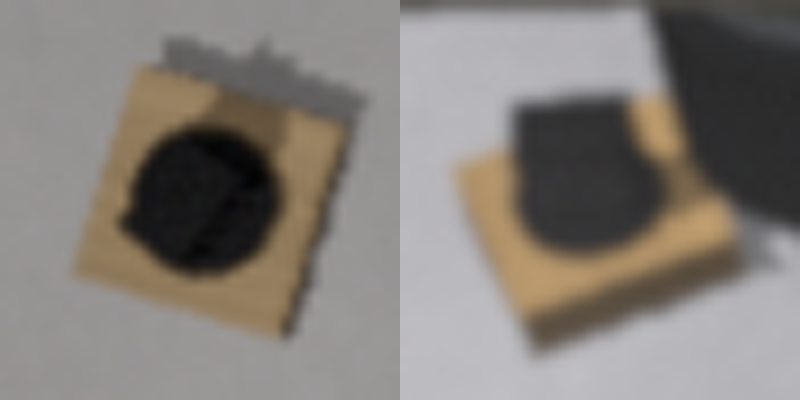

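The crop shows the stand at top (172,241), in clear light, with the cap's grip slanted; the fits agree on (472.7,266.4), yaw about −0.54. I'll continue to the block.

{"method": "send_rows", "body": {"targets": [[-0.3,-0.0383,-0.0265,0.026,0,0,0],[-0.3,-0.0383,-0.0265,0.026,0,0,0],[-0.3,-0.0383,-0.0265,0.026,0,0,0],[-0.3,-0.0383,-0.0265,0.026,0,0,-0.005],[-0.3,-0.0383,-0.0265,0.026,0,0,0],[-0.3,0,0,0.02,0,0,0],[-0.3,0,0,0.02,0,0,0],[-0.3,0,0,0,0,0,0],[-0.3,0,0,0,0,0,0],[-0.3,0,0,0,0,0,0]]}}

```text
time_s: 3.9
eef_pos: [483.2, -259.2, 62.3]
ee_rot: [0.001, 0.266, 0.964, -0.0]
force: [0.4, -0.1, -0.1]
grip_width: 0.646
grip_force: 0.0
```

```bash
cat > m3.py <<'E'
from h import *
go(482.2,-263.7,15,58.9)
s=ctrl.capture("side");t=ctrl.capture("top")
def crop(p,c,r,k): return cv2.resize(p["img"][c[1]-r:c[1]+r,c[0]-r:c[0]+r,::-1],(k,k),interpolation=cv2.INTER_CUBIC)
cv2.imwrite("pics/c3.png",np.hstack([crop(t,(358,232),40,400),crop(s,(307,292),40,400)]))
E
python3 m3.py
```

```text
shift mm [-1.3 -4.4 47.3] turn 0.005 ang 59.2 tilt [ 0.0013 -0.0011 -1.    ] j [-0.71  0.55  1.62  0.    0.97 -1.74] F [ 0.4 -0.1 -0.1] gw 0.646 t 3.9
```

View pics/c3.png

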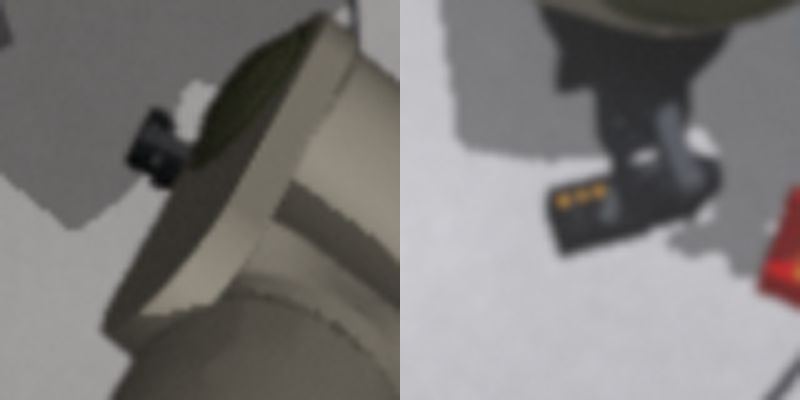

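The side view shows the fingers over the black block, with the red one clear to the right. I'll correct, descend and close.

{"method": "send_rows", "body": {"targets": [[-0.3,-0.0013,-0.0044,0.01,0,0,0.005],[-0.3,0,0,0.02,0,0,0],[-0.3,0,0,0.017,0,0,0],[-0.3,0,0,0,0,0,0],[1,0,0,0,0,0,0],[1,0,0,0,0,0,0],[1,0,0,0,0,0,0],[1,0,0,0,0,0,0],[1,0,0,0,0,0,0],[1,0,0,0,0,0,0]], "squeeze": 40}}

```text
time_s: 5.25
eef_pos: [482.1, -263.9, 15.1]
ee_rot: [0.001, 0.268, 0.963, -0.0]
force: [-0.7, 0.5, 5.9]
grip_width: 0.271
grip_force: 39.9
```

{"method": "send_rows", "body": {"targets": [[1,0,0,-0.025,0,0,0],[1,0,0,-0.045,0,0,0],[1,-0.0013,0.0493,0,0,0,0],[1,-0.0013,0.0493,0,0,0,0],[1,-0.0013,0.0493,0,0,0,0],[1,-0.0014,0.0493,0,0,0,0],[1,0,0,0,0,0,-0.164],[1,0,0,0,0,0,-0.164],[1,0,0,0,0,0,-0.164],[1,0,0,0,0,0,-0.164]]}}

```text
time_s: 6.5
eef_pos: [587.9, -97.3, 84.1]
ee_rot: [-0.0, -0.059, 0.998, 0.0]
force: [-0.3, -0.0, -0.4]
grip_width: 0.267
grip_force: 39.4
```

{"method": "send_rows", "body": {"targets": [[1,0,0,0,0,0,-0.164],[1,0,0,0,0,0,0],[1,0,0,0,0,0,0],[1,0,0,0,0,0,0],[1,0,0,0,0,0,0],[1,0,0,0,0,0,0],[1,0,0,0,0,0,0],[1,0,0,0,0,0,0],[1,0,0,0,0,0,0],[1,0,0,0,0,0,0]]}}

```text
time_s: 7.75
eef_pos: [588.0, -97.4, 84.3]
ee_rot: [-0.0, -0.138, 0.99, 0.0]
force: [-0.2, -0.7, -0.1]
grip_width: 0.267
grip_force: 39.4
```

```bash
cat > m4.py <<'E'
from h import *
import pickle
go(588.6,-97.7,80,105.9)
s=ctrl.capture("side");t=ctrl.capture("top")
pickle.dump((s,t),open("st4.pkl","wb"))
def crop(p,c,r,k): return cv2.resize(p["img"][c[1]-r:c[1]+r,c[0]-r:c[0]+r,::-1],(k,k),interpolation=cv2.INTER_CUBIC)
cv2.imwrite("pics/c4.png",np.hstack([crop(t,(290,195),45,400),crop(s,(275,205),45,400)]))
# refit housing from the clear first pictures: top outline, plate, mouth
s0,t0=pickle.load(open("st.pkl","rb"))
for nm,p in(("s",s0),("t",t0)):
    print(nm,"outl",fit([p],[],[rect(0,0,84,170,45)],[576,-54,.277],win=(5,5,.05))[0].round(3),
     "rec",fit([p],[],[rect(0,-45,46.5,26.5,45)],[576,-54,.277],win=(5,5,.1))[0].round(3),
     "plate",fit([p],[],[rect(0,45,41,41,45)],[576,-54,.277],win=(5,5,.1))[0].round(3))
    print(" block held",fit([p if 0 else (s if nm=="s" else t)],[box(0,0,44,24,65+8,91)],[],[588.6,-97.7,.277],win=(6,6,.1))[0].round(3))
E
python3 m4.py
```

```text
shift mm [-0.5 -0.4  4.3] turn -0.0 ang 105.88 tilt [-1.e-04 -0.e+00 -1.e+00] j [-0.36  0.61  1.45 -0.    1.08 -2.21] F [-0.2 -0.7 -0.1] gw 0.267 t 7.75
s outl [ 5.77388e+02 -5.26420e+01  2.75000e-01] rec [ 5.77548e+02 -5.38400e+01  2.88000e-01] plate [ 5.77878e+02 -5.35290e+01  2.88000e-01]
 block held [604.11  -77.554   0.699]
t outl [ 5.74621e+02 -5.47250e+01  2.76000e-01] rec [ 5.78397e+02 -5.56290e+01  2.74000e-01] plate [ 5.76392e+02 -5.48540e+01  2.84000e-01]
 block held [592.362 -83.103   1.281]
```

View pics/c4.png

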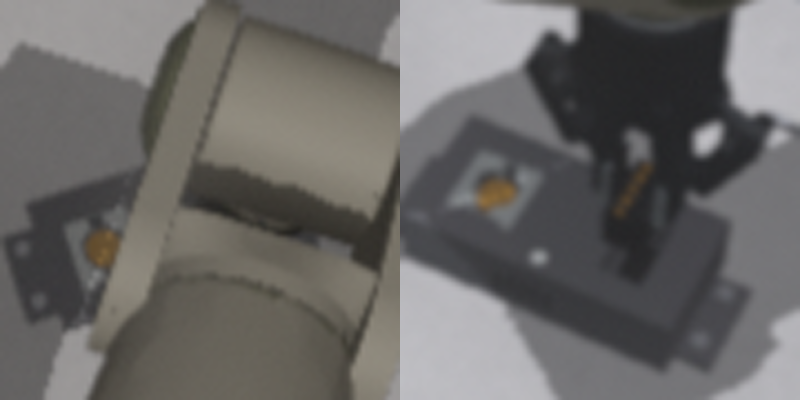

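The side view shows the block held square above the recess, brass screw row at side (277,208) and socket at (264,207); the arm hides it from the top. I'll descend gently.

{"method": "send_rows", "body": {"targets": [[1,-0.0016,-0.0009,0.015,0,0,-0.002],[1,0,0,0.006,0,0,0],[1,0,0,0.001,0,0,0],[1,0,0,0.001,0,0,0],[1,0,0,0.001,0,0,0],[1,0,0,0.001,0,0,0],[1,0,0,0.001,0,0,0],[1,0,0,0.001,0,0,0],[1,0,0,0,0,0,0],[1,0,0,0,0,0,0]]}}

```text
time_s: 9.1
eef_pos: [589.7, -97.9, 57.2]
ee_rot: [-0.0, -0.139, 0.99, 0.0]
force: [-2.0, -1.0, 0.4]
grip_width: 0.269
grip_force: 39.6
```

```bash
python3 - <<'E'
from h import *
go(589.8,-97.8,57,106)
s=ctrl.sense();print(s["force"],s["wrist_torque"])
E
```

```text
shift mm [-0.2  0.1  0.2] turn -0.0 ang 105.99 tilt [-4.e-04 -0.e+00 -1.e+00] j [-0.36  0.65  1.46 -0.    1.03 -2.21] F [-2.  -1.   0.4] gw 0.269 t 9.1
[-2.04870981 -0.97033591  0.43951419] [-0.14907914  0.31931868 -0.01910672]
```

{"method": "send_rows", "body": {"targets": [[1,0,0,0.0015,0,0,0],[1,0,0,0.0015,0,0,0],[1,0,0,0.0015,0,0,0],[1,0,0,0.0015,0,0,0],[1,0,0,0.0015,0,0,0],[1,0,0,0.0015,0,0,0],[1,0,0,0,0,0,0],[1,0,0,0,0,0,0],[1,0,0,0,0,0,0],[1,0,0,0,0,0,0]]}}

```text
time_s: 10.35
eef_pos: [589.7, -97.9, 48.1]
ee_rot: [-0.0, -0.139, 0.99, 0.0]
force: [-4.0, -1.7, -1.1]
grip_width: 0.269
grip_force: 39.4
```

{"method": "send_rows", "body": {"targets": [[1,0.0007,0,0,0,0,0],[1,0,0,0.001,0,0,0],[1,0,0,0.001,0,0,0],[1,0,0,0.001,0,0,0],[1,0,0,0.0005,0,0,0],[1,0,0,0,0,0,0],[1,0,0,0,0,0,0],[1,0,0,0,0,0,0],[1,0,0,0,0,0,0],[1,0,0,0,0,0,0]]}}

```text
time_s: 11.6
eef_pos: [589.4, -98.0, 45.2]
ee_rot: [0.0, -0.139, 0.99, -0.0]
force: [0.7, 1.4, 4.4]
grip_width: 0.27
grip_force: 42.8
```

{"method": "send_rows", "body": {"targets": [[-0.2,0,0,0,0,0,0],[-0.2,0,0,0,0,0,0],[-0.2,0,0,0,0,0,0],[-0.2,0,0,-0.015,0,0,0],[-0.2,0,0,-0.025,0,0,0],[1,0,0,0,0,0,0],[1,0,0,0,0,0,0],[1,0,0,0,0,0,0],[1,0,0,0,0,0,0],[1,0,0,0,0,0,0]]}}

```text
time_s: 12.85
eef_pos: [589.0, -98.1, 84.5]
ee_rot: [-0.0, -0.139, 0.99, 0.0]
force: [-0.1, -0.1, 0.9]
grip_width: 0.0
grip_force: 0.0
```

```bash
cat > m5.py <<'E'
from h import *
go(589.8,-97.8,57,106)
s=ctrl.capture("side")
def crop(p,c,r,k): return cv2.resize(p["img"][c[1]-r:c[1]+r,c[0]-r:c[0]+r,::-1],(k,k),interpolation=cv2.INTER_CUBIC)
cv2.imwrite("pics/c5.png",crop(s,(275,205),45,500))
E
python3 m5.py
```

```text
shift mm [-0.8  0.  27.5] turn -0.0 ang 106.0 tilt [-5.e-04  2.e-04 -1.e+00] j [-0.36  0.61  1.44 -0.    1.08 -2.21] F [-0.1 -0.1  0.9] gw 0.0 t 12.85
```

View pics/c5.png

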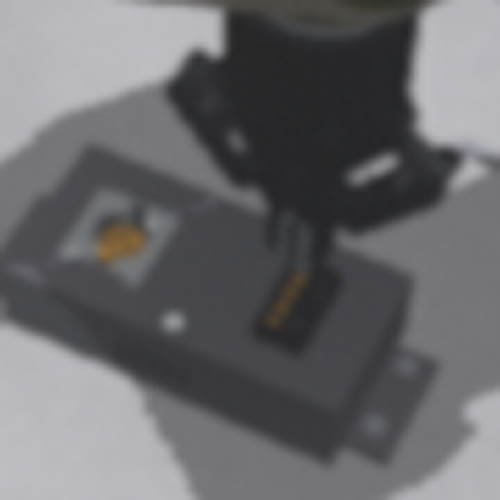

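The block sits in the recess, a few mm proud (side about (279,215)). Pressing with shut fingers.

{"method": "send_rows", "body": {"targets": [[1,0,0,0.015,0,0,0],[1,0,0,0.01,0,0,0],[1,0,0,0.002,0,0,0],[1,0,0,0.002,0,0,0],[1,0,0,0.002,0,0,0],[1,0,0,0.002,0,0,0],[1,0,0,0.002,0,0,0],[1,0,0,0.002,0,0,0],[1,0,0,0.001,0,0,0],[1,0,0,0,0,0,0]]}}

```text
time_s: 14.15
eef_pos: [589.3, -98.1, 46.8]
ee_rot: [0.0, -0.139, 0.99, -0.0]
force: [0.2, -0.1, 2.1]
grip_width: -0.002
grip_force: 1.5
```

{"method": "send_rows", "body": {"targets": [[1,0,0,0.001,0,0,0],[1,0,0,0.0005,0,0,0],[1,0,0,0.0005,0,0,0],[1,0,0,0.0005,0,0,0],[1,0,0,0,0,0,0],[1,0,0,0,0,0,0],[1,0,0,0,0,0,0],[1,0,0,0,0,0,0],[1,0,0,0,0,0,0],[1,0,0,0,0,0,0]]}}

```text
time_s: 15.4
eef_pos: [589.3, -98.1, 45.0]
ee_rot: [0.0, -0.139, 0.99, -0.0]
force: [-1.8, -0.0, 9.7]
grip_width: 0.005
grip_force: 5.2
```

{"method": "send_rows", "body": {"targets": [[1,0,0,0.0005,0,0,0],[1,0,0,0.0005,0,0,0],[1,0,0,0.0005,0,0,0],[1,0,0,0,0,0,0],[1,0,0,0,0,0,0],[1,0,0,0,0,0,0],[1,0,0,0,0,0,0],[1,0,0,0,0,0,0],[1,0,0,0,0,0,0],[1,0,0,0,0,0,0]]}}

```text
time_s: 16.65
eef_pos: [589.3, -98.2, 44.9]
ee_rot: [0.0, -0.139, 0.99, -0.0]
force: [-7.9, 2.3, 22.7]
grip_width: 0.002
grip_force: 11.3
```

The force rose sharply at z 44.9, so the block is seated. Next the cap.

{"method": "send_rows", "body": {"targets": [[1,0,0,-0.02,0,0,0],[1,0,0,-0.045,0,0,0],[0,0.0017,0.0546,0,0,0,0],[-0.4,0.0017,0.0546,0,0,0,0],[-0.4,0.0017,0.0546,0,0,0,0],[-0.4,0.0017,0.0546,0,0,0,0],[-0.4,0.0017,0.0546,0,0,0,0],[-0.4,0.0016,0.0546,0,0,0,0],[-0.4,0.0016,0.0546,0,0,0,0],[-0.4,0,0,0,0,0,0.164]]}}

```text
time_s: 17.9
eef_pos: [470.7, 269.0, 107.2]
ee_rot: [-0.001, -0.058, 0.998, 0.0]
force: [0.3, -0.5, -0.3]
grip_width: 0.697
grip_force: 0.0
```

{"method": "send_rows", "body": {"targets": [[-0.4,0,0,0,0,0,0.164],[-0.4,0,0,0,0,0,0.164],[-0.4,0,0,0,0,0,0.164],[-0.4,0,0,0,0,0,0.164],[-0.4,0,0,0,0,0,0],[-0.4,0,0,0,0,0,0],[-0.4,0,0,0,0,0,0],[-0.4,0,0,0,0,0,0],[-0.4,0,0,0,0,0,0],[-0.4,0,0,0,0,0,0]]}}

```text
time_s: 19.15
eef_pos: [472.6, 266.1, 107.8]
ee_rot: [-0.0, 0.267, 0.964, -0.0]
force: [0.4, 1.0, -0.2]
grip_width: 0.703
grip_force: 0.0
```

```bash
cat > m6.py <<'E'
from h import *
go(472.7,266.4,28,59)
s=ctrl.capture("side");t=ctrl.capture("top")
def crop(p,c,r,k): return cv2.resize(p["img"][c[1]-r:c[1]+r,c[0]-r:c[0]+r,::-1],(k,k),interpolation=cv2.INTER_CUBIC)
cv2.imwrite("pics/c6.png",np.vstack([np.hstack([crop(s,(275,215),40,300),crop(t,(284,200),36,300)]),np.hstack([crop(s,(160,172),36,300),crop(t,(172,241),36,300)])]))
for nm,p in(("s",s),("t",t)):
    for z in(45,):
        print(nm,"rec",fit([p],[],[rect(0,-45,46.5,26.5,45)],[576,-54,.28],win=(5,5,.05))[0].round(3),"plate",fit([p],[],[rect(0,45,41,41,45)],[576,-54,.28],win=(5,5,.05))[0].round(3))
import pickle
s2,t2=pickle.load(open("st2.pkl","rb"))
for nm,p in(("s",s2),("t",t2)):
    print("stand",nm,fit([p],[],[rect(0,0,70,70,20)],[473,267,-.3],win=(6,6,.1))[0].round(3))
E
python3 m6.py
```

```text
shift mm [ 0.   0.3 79.8] turn 0.0 ang 59.02 tilt [-0. -0. -1.] j [ 0.3   0.48  1.6  -0.    1.06 -0.73] F [ 0.4  1.  -0.2] gw 0.703 t 19.15
s rec [ 5.76784e+02 -5.38300e+01  2.94000e-01] plate [ 5.78184e+02 -5.33460e+01  2.95000e-01]
t rec [ 5.76908e+02 -5.44720e+01  2.75000e-01] plate [ 5.7637e+02 -5.4749e+01  2.9100e-01]
stand s [ 4.73067e+02  2.68280e+02 -3.11000e-01]
stand t [ 4.82906e+02  2.56101e+02 -2.89000e-01]
```

View pics/c6.png

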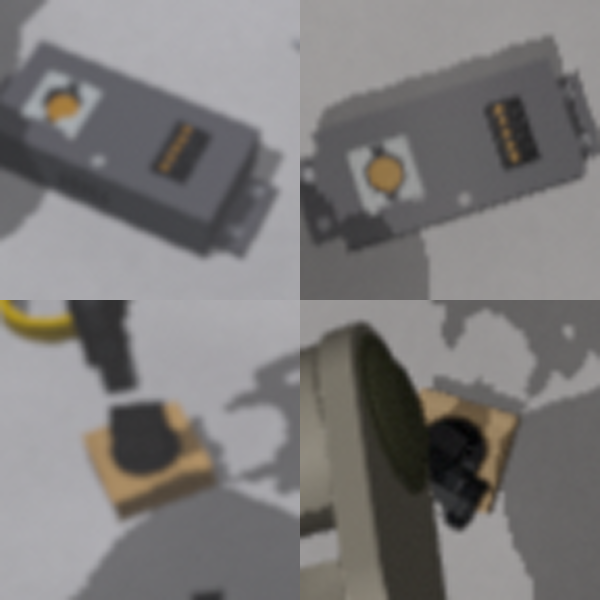

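The picture shows the block flush in the recess (side about (279,216), top about (305,199)) and the fingers lined up over the cap. I'll descend and grasp.

{"method": "send_rows", "body": {"targets": [[-0.4,0,0.0003,0.03,0,0,0],[-0.4,0,0,0.025,0,0,0],[-0.4,0,0,0.015,0,0,0],[-0.4,0,0,0.009,0,0,0],[-0.4,0,0,0,0,0,0],[1,0,0,0,0,0,0],[1,0,0,0,0,0,0],[1,0,0,0,0,0,0],[1,0,0,0,0,0,0],[1,0,0,0,0,0,0]], "squeeze": 60}}

```text
time_s: 20.5
eef_pos: [473.3, 266.5, 29.7]
ee_rot: [0.001, 0.267, 0.964, 0.0]
force: [-1.5, 0.0, 7.1]
grip_width: 0.272
grip_force: 61.0
```

{"method": "send_rows", "body": {"targets": [[1,0,0,-0.03,0,0,0],[1,0,0,-0.05,0,0,0],[1,-0.0369,-0.0319,0,0,0,0],[1,-0.0369,-0.0319,0,0,0,0],[1,-0.0369,-0.0319,0,0,0,0],[1,-0.0369,-0.0319,0,0,0,0],[1,-0.0368,-0.0318,0,0,0,0],[1,-0.0368,-0.0318,0,0,0,0],[1,0,0,0,0,0,-0.164],[1,0,0,0,0,0,-0.164]]}}

```text
time_s: 21.75
eef_pos: [563.9, -12.1, 108.7]
ee_rot: [-0.0, 0.104, 0.995, 0.0]
force: [0.4, -0.0, -1.1]
grip_width: 0.272
grip_force: 60.3
```

{"method": "send_rows", "body": {"targets": [[1,0,0,0,0,0,-0.164],[1,0,0,0,0,0,-0.164],[1,0,0,0,0,0,-0.164],[1,0,0,0,0,0,0],[1,0,0,0,0,0,0],[1,0,0,0,0,0,0],[1,0,0,0,0,0,0],[1,0,0,0,0,0,0],[1,0,0,0,0,0,0],[1,0,0,0,0,0,0]]}}

```text
time_s: 23.0
eef_pos: [563.9, -11.4, 108.8]
ee_rot: [-0.0, -0.139, 0.99, 0.0]
force: [-0.0, 0.4, -1.7]
grip_width: 0.27
grip_force: 60.3
```

```bash
cat > m7.py <<'E'
from h import *
go(564.4,-11.3,90,106)
s=ctrl.capture("side")
def crop(p,c,r,k): return cv2.resize(p["img"][c[1]-r:c[1]+r,c[0]-r:c[0]+r,::-1],(k,k),interpolation=cv2.INTER_CUBIC)
cv2.imwrite("pics/c7.png",crop(s,(250,195),36,500))
print([(np.round(d["point"],1),round(d["score"],2)) for d in ctrl.landmark_of("cap_seat",s)[:2]],proj(s,np.array([564.4,-11.3,ctrl.sense()["eef_pos"][2]-9.7])).round(1))
E
python3 m7.py
```

```text
shift mm [-0.5 -0.  18.8] turn -0.0 ang 105.99 tilt [-0.  0. -1.] j [-0.23  0.52  1.53  0.    1.09 -2.08] F [-0.   0.4 -1.7] gw 0.27 t 23.0
[(array([249.9, 187.2]), 0.75)] [250.8 188.8]
```

View pics/c7.png

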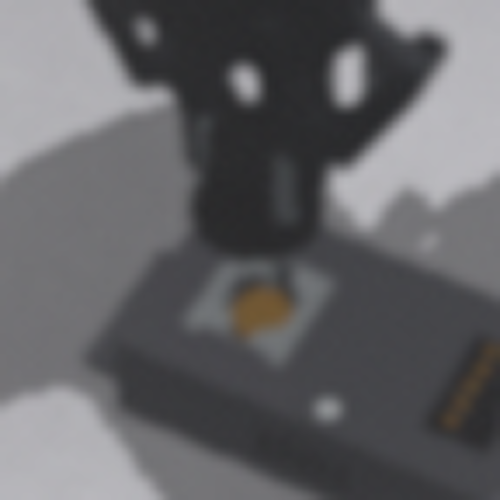

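The side view shows the cap gripped upright above the socket plate (plate centre about side (250,204)). I'll lower it gently.

{"method": "send_rows", "body": {"targets": [[1,-0.0007,0,0.02,0,0,0],[1,0,0,0.015,0,0,0],[1,0,0,0.001,0,0,0],[1,0,0,0.001,0,0,0],[1,0,0,0.001,0,0,0],[1,0,0,0.001,0,0,0],[1,0,0,0.001,0,0,0],[1,0,0,0.001,0,0,0],[1,0,0,0,0,0,0],[1,0,0,0,0,0,0]]}}

```text
time_s: 24.35
eef_pos: [564.6, -11.3, 67.8]
ee_rot: [0.0, -0.139, 0.99, -0.0]
force: [-0.4, -0.6, -0.6]
grip_width: 0.273
grip_force: 60.3
```

Stem is in the bore with no contact force. Next the lugs, down to z 63.

{"method": "send_rows", "body": {"targets": [[1,0,0,0.001,0,0,0],[1,0,0,0.001,0,0,0],[1,0,0,0.001,0,0,0],[1,0,0,0.001,0,0,0],[1,0,0,0.0005,0,0,0],[1,0,0,0,0,0,0],[1,0,0,0,0,0,0],[1,0,0,0,0,0,0],[1,0,0,0,0,0,0],[1,0,0,0,0,0,0]]}}

```text
time_s: 25.6
eef_pos: [564.6, -11.2, 63.3]
ee_rot: [-0.0, -0.139, 0.99, 0.0]
force: [-0.1, -0.6, -1.9]
grip_width: 0.27
grip_force: 60.3
```

{"method": "send_rows", "body": {"targets": [[1,0,0,0.0015,0,0,0],[1,0,0,0.0015,0,0,0],[1,0,0,0.0015,0,0,0],[1,0,0,0.0015,0,0,0],[1,0,0,0.001,0,0,0],[1,0,0,0,0,0,0],[1,0,0,0,0,0,0],[1,0,0,0,0,0,0],[1,0,0,0,0,0,0],[1,0,0,0,0,0,0]]}}

```text
time_s: 26.85
eef_pos: [564.8, -11.3, 57.0]
ee_rot: [0.0, -0.139, 0.99, -0.0]
force: [-2.9, 0.1, 8.7]
grip_width: 0.267
grip_force: 61.5
```

{"method": "send_rows", "body": {"targets": [[1,0,0,0.001,0,0,0],[1,0,0,0.001,0,0,0],[1,0,0,0.001,0,0,0],[1,0,0,0.0005,0,0,0],[1,0,0,0.0005,0,0,0],[1,0,0,0,0,0,0],[1,0,0,0,0,0,0],[1,0,0,0,0,0,0],[1,0,0,0,0,0,0],[1,0,0,0,0,0,0]]}}

```text
time_s: 28.1
eef_pos: [564.8, -11.3, 54.8]
ee_rot: [0.001, -0.139, 0.99, -0.0]
force: [-10.5, 1.4, 25.5]
grip_width: 0.267
grip_force: 63.7
```

Flange is home (z 54.8, 25 N). Turning clockwise (+tool z).

{"method": "send_rows", "body": {"targets": [[1,0,0,0,0,0,0.13],[1,0,0,0,0,0,0.13],[1,0,0,0,0,0,0.13],[1,0,0,0,0,0,0.13],[1,0,0,0,0,0,0.13],[1,0,0,0,0,0,0.13],[1,0,0,0,0,0,0.13],[1,0,0,0,0,0,0.13],[1,0,0,0,0,0,0.13],[1,0,0,0,0,0,0]]}}

```text
time_s: 29.35
eef_pos: [566.7, -12.0, 54.7]
ee_rot: [0.003, 0.431, 0.902, 0.0]
force: [0.4, -1.0, 15.8]
grip_width: 0.268
grip_force: 62.1
```

```bash
python3 - <<'E'
from h import *
go(564.8,-11.3,54.8,26)
s=ctrl.sense();print(s["force"].round(1),s["wrist_torque"].round(2))
E
```

```text
shift mm [ 1.8 -1.  -0.1] turn 0.225 ang 38.87 tilt [ 0.0062 -0.0019 -1.    ] j [-0.23  0.59  1.57 -0.    0.97 -0.91] F [ 0.4 -1.  15.8] gw 0.268 t 29.35
[ 0.4 -1.  15.8] [-0.36  0.09 -0.08]
```

{"method": "send_rows", "body": {"targets": [[1,0,0,0.0004,0,0,0.06],[1,0,0,0,0,0,0.06],[1,0,0,0,0,0,0.06],[1,0,0,0,0,0,0.04],[1,0,0,0,0,0,0.04],[1,0,0,0,0,0,0.02],[1,0,0,0,0,0,0.02],[1,0,0,0,0,0,0],[1,0,0,0,0,0,0],[1,0,0,0,0,0,0]]}}

```text
time_s: 30.6
eef_pos: [565.6, -12.4, 54.7]
ee_rot: [0.002, 0.56, 0.828, -0.0]
force: [-8.5, -3.5, 25.1]
grip_width: 0.268
grip_force: 66.7
```

```bash
python3 - <<'E'
from h import *
go(564.8,-11.3,54.8,26)
s=ctrl.sense();print(s["force"].round(1),s["wrist_torque"].round(2))
E
```

```text
shift mm [ 1.3 -0.3 -0.1] turn -0.072 ang 21.87 tilt [ 0.003  -0.0029 -1.    ] j [-0.23  0.59  1.57 -0.    0.97 -0.61] F [-8.5 -3.5 25.1] gw 0.268 t 30.6
[-8.5 -3.5 25.1] [-0.78  1.42  0.48]
```

{"method": "send_rows", "body": {"targets": [[1,0,0,0,0,0,0.02],[1,0,0,0,0,0,0.02],[1,0,0,0,0,0,0.02],[1,0,0,0,0,0,0],[1,0,0,0,0,0,0],[1,0,0,0,0,0,0],[1,0,0,0,0,0,0],[1,0,0,0,0,0,0],[1,0,0,0,0,0,0],[1,0,0,0,0,0,0]]}}

```text
time_s: 31.85
eef_pos: [565.6, -12.4, 54.7]
ee_rot: [0.002, 0.584, 0.812, -0.0]
force: [-8.3, -3.9, 24.2]
grip_width: 0.273
grip_force: 72.1
```

```bash
cat > m8.py <<'E'
from h import *
go(564.8,-11.3,54.8,21.9)
s=ctrl.sense();print(s["force"].round(1),s["wrist_torque"].round(2))
p=ctrl.capture("side")
cv2.imwrite("pics/c8.png",cv2.resize(p["img"][165:245,215:325,::-1],(770,560),interpolation=cv2.INTER_CUBIC))
E
python3 m8.py
```

```text
shift mm [ 1.3 -0.4 -0.1] turn -0.059 ang 18.52 tilt [ 0.0031 -0.0034 -1.    ] j [-0.23  0.59  1.57 -0.    0.97 -0.55] F [-8.3 -3.9 24.2] gw 0.273 t 31.85
[-8.3 -3.9 24.2] [-0.72  1.43  1.13]
```

View pics/c8.png

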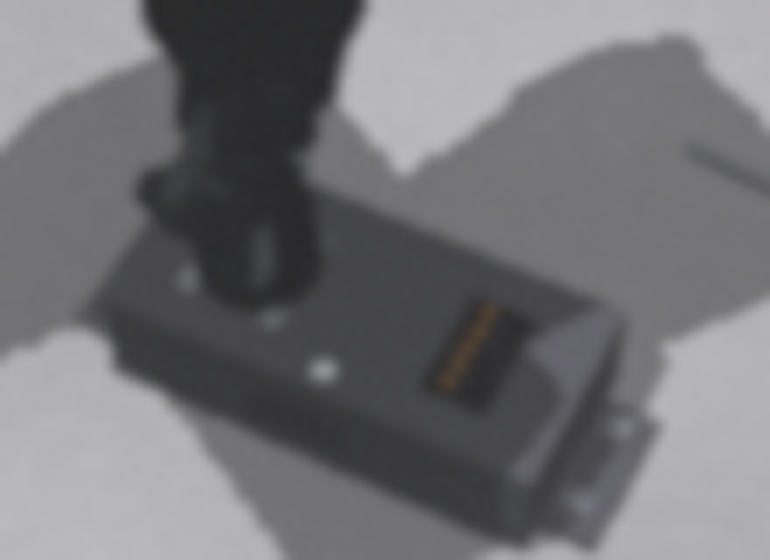

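The last picture shows the cap's flange flat on the housing, under the fingers at side (252,204), and the block still flush at about (284,216). The turning moment climbs against the stop while the cap is pressed at 24 N, so I'll hand in.

```bash
python3 -c "
from rig import ctrl
print(ctrl.finish_job())"
```

```text
the job is handed in; nothing more can be done
None
```

The job is handed in at about 32 s, with no verdict shown: the block is pressed flush in its recess, and the cap is turned clockwise to its stop and still gripped and pressed down at about 24 N with its flange on the housing.

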